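# Open the ratchet clamp on a garden-lamp housing

## Robot

A 6-joint arm with a two-finger parallel gripper is mounted at the origin on the work surface. World frame = base frame: x ahead of the robot, y to its left, z up, the work surface at z = 0. Lengths are in m, angles in rad, forces in N, time in s.
With the tool pointing down it reaches from about 0.375 to 0.975 m from the base axis. Payload 3.8 kg.
Tool frame: the origin (TCP) lies on the centre line of the jaws, within the pads' length; the fingertips stand 22 mm ahead of it and the grasp point (between the pads) lies 3 mm ahead of it; z points along the fingers, y is the line along which they close (so a half turn about z gives the same grasp; the last joint's range is limited). The gripper opens to 88 mm and grips with 3 to 60 N. Pads are 18 mm wide; open, the fingers measure 123 mm over their backs; the gripper's body (75 mm by 187 mm) begins 45 mm behind the grasp point.
Start: joints at [-1.308, 0.264, 1.604, -0, 1.274, -0.037], TCP at [0.199, -0.645, 0.261] pointing down, gripper open.
Joint ranges: [-2.63, 2.63], [-0.94, 2.18], [0.31, 2.57], [-1.31, 4.45], [0, 2.66], [-2.55, 2.55]. Speed limits (rad/s): [2.57, 2.57, 3.14, 3.14, 3.14, 3.14].

## Interface

Orientations are given as a rotation vector (axis times angle).
In Python, from cell import r gives the robot as it stands.
- The arm moves only by the tool move_arm, never from a script. Its argument "steps" is a list of rows, each a list of 3 entries, a list of its own where there are three numbers: the shift along the tool's x, y, z each as a share of 0.04 m, from -1 to 1, then the turn, a rotation vector about the tool's x, y, z each as a share of 0.1 rad, from -1 to 1, then the closure, from -1 (fully open) to 1 (shut). A call has 1 to 5 rows; each row shifts and turns the commanded pose from where the row before left it, along the tool's axes as they then stand; what a row does not reach is not made up. A row lasts 1/12 s, in which the tool goes at most 41.7 mm and 7.16 degrees, less where a joint would pass 70% of its speed; a pose out of reach is approached as far as the arm can. A call with a number of a shift or a turn outside -1 to 1 is refused whole. A call with a gripper value outside its range is refused whole. The fingers move at their own pace and stop on an object; the grip force is fixed at half the most. Time passes only in rows, so rows that do not move let the fingers close. It gives the time, the measured TCP pose, the force, the opening and the grip force at its end, in the units of the state.
- r.observe(): the state, without advancing time (a new reading comes with each control period).
- r.grab_frame(name): name is "scene" or "top" or "wrist"; returns (picture, depth): 384x512x3 uint8, blue, green, red; 384x512 float32, m along the optical axis (not along the pixel's ray), 0 where there is no reading.
- r.calibration(name): a dict with "fx", "fy", "cx", "cy" (pixels), "position" and "attitude" of the camera in the world; the wrist camera has in their place "hand_eye" (4x4, takes a point from camera to tool coordinates, whose origin is the TCP and whose axes are the flange's). Camera axes: x right, y up, looking along -z (the intrinsics and any distortion apply to the point x, -y, -z); pixel columns grow to the right and rows downward; lengths in m; the calibration is good to about 2 mm. A picture is of the moment at which its call begins: read the wrist's pose just before it. calibration takes no time and is no camera call.
- r.hand_in(): hands the job in; it is judged then, once.
The state is a dict: "clock": time; "joint_pos": joint angles; "joint_velocities": joint speeds; "tau": joint torques, N m; "ee_pos": TCP position; "ee_rot": TCP orientation; "wrist_force": force on the tool from outside, world axes, zero at the start; "moment": the same for the moment, N m; "width": finger opening in m; "grasp_force": force on a finger pad.
Only numpy, scipy, OpenCV 4.12 (cv2) and the standard library are available. Lean on these libraries where they do the work, as an engineer would, in place of code of your own. Each camera call takes 0.05 s, during which the arm holds its last target. There are 200 camera calls.

## Task

Open the clamp so that the lamp housing can be taken out later: with a fingertip press the orange release all the way down so that it stays down, then push the blue jaw by the front of its yellow push plate all the way back against its end stop. Only press and push, never pinch the push plate or touch its black back; leave the lamp housing standing where it is, and everything else on the worktop too. Finish clear of everything.

Things in the scene. Friction and masses are not known exactly. Their poses are not given: they have to be found in the camera images.
- release (a joint): the orange release, m: 0 = up (locked), 0.008 = fully down. It slides straight down with about 3 N of friction, has no spring and stays where it is left. Its pawl is clear of the ratchet teeth from 0.005 on; press it to the bottom, where it stops hard
- jaw (a joint): how far the blue jaw stands from fully closed, m: grows as it opens, hard end stop at 0.085. It starts between about 0.003 and 0.027. While the release is up the ratchet locks the jaw (about 2 mm of play); with the release down it slides with about 2.5 N of friction and stays where it is left
- release_top (a point): centre of the top of the orange release (24 mm along the slide, 30 mm across), 64 mm above the worktop when up, 56 mm when down, flat. It rides on the blue jaw carriage, whose top is 52 mm (its jaw plate 56 mm) above the worktop. Its x axis points the way the jaw opens, z up
- push_face (a point): point on the middle of the front face of the yellow push plate, 75 mm above the worktop, 43 mm behind the centre of the release. The plate stands upright across the carriage, 92 mm wide, from 50 to 97 mm above the worktop, and moves with the jaw. Its x axis points the way the jaw opens (into the plate), z up: push along +x. Behind the carriage nothing stands higher than 60 mm above the worktop on the clamp
- push_back: black rubber backing on the rear of the yellow push plate, 92 mm wide, 4 mm thick, its rear face 11.5 mm behind the front face of the plate; must not be touched. Its origin is not on it: it lies at worktop height below the closing face of the jaw
- housing_mid (a point): centre, half-way up, of the loose black open lamp housing standing in the clamp between fixed and sliding jaw: cup 90 mm across, 55 mm high, its rim 63 mm above the worktop, a green cell inside. It must stay where it is
- cell: loose rechargeable cell, light green, lying on the worktop beside the clamp; cylinder 14.4 mm thick, 50 mm long, along its own x; origin at the middle of its underside. Bystander
- lamp_lid: loose lamp lid lying flat beside the clamp: black disc 92 mm across, 11 mm high, with a dark solar panel on top; origin at the centre of its underside. Bystander
- driver: red-handled screwdriver about 170 mm long lying on the worktop beyond the clamp, along its own x; origin on its underside. Bystander
- screw_jar: glass screw jar with steel cap, 60 mm across, 75 mm high, to the right; origin at the centre of its underside. Bystander
- mug: white mug, 80 mm across, 95 mm high, to the right; origin at the centre of its underside. Bystander
- meter: yellow multimeter lying flat, 150 x 78 x 36 mm, to the left; origin at the centre of its underside. Bystander
Not all that is in view belongs to the job. What is meant by the part that bears housing_mid is not turquoise, and is the smaller of those in its own colour.

How it is judged:
By the outcome, as a careful person would: the job done as asked, in the order asked, and still so for the second after the job is handed in, with the robot touching nothing.
It also fails if it takes over 32 s, if anything falls off the work surface, if the arm or the gripper's body presses on something with over 40 N, if the wrist force passes 120 N, or if a joint passes its speed limit or range.

## Working session

There is one attempt and no reset: what is moved stays moved. The work goes in short steps, Python scripts to look and compute and a tool call to move; the robot and the scene stay as the last step left them, time stands still between calls to the robot, and variables do not carry over. Pictures are saved under pics/ and viewed, at most 10 in all, crops included, and the job is handed in when it is done.

Besides the shell and the picture viewer there is one more tool, called after "Call:" in YAML: its name, and indented under it one key for each argument. move_arm: Moves the arm, as the interface text tells. Its arguments: {"type":"object","properties":{"steps":{"type":"array"}},"required":["steps"]}

```bash
mkdir -p pics; cat > h.py <<'E'
import numpy as np, cv2
from cell import r
from scipy.spatial.transform import Rotation as R
def cam(n):
    c=r.calibration(n); return c
def att(c):
    a=np.array(c['attitude'],float)
    return a if a.shape==(3,3) else (R.from_rotvec(a).as_matrix() if a.size==3 else R.from_quat(a).as_matrix())
def pts(c,u,v,d):
    u,v,d=map(lambda t:np.asarray(t,float),(u,v,d))
    p=np.stack([(u-c['cx'])/c['fx']*d,-(v-c['cy'])/c['fy']*d,-d],-1)
    return p@att(c).T+np.array(c['position'])
E
python3 - <<'E'
from h import *
for n in ("scene","top"):
    im,d=r.grab_frame(n); cv2.imwrite(f'pics/{n}0.png',im); np.savez(f'{n}0.npz',im=im,d=d); print(r.calibration(n))
print(r.calibration('wrist')); print(r.observe())
E
```

```text
{'fx': 476.9891011676164, 'fy': 476.9891011676164, 'cx': 253.2601397204913, 'cy': 191.4574890312495, 'position': array([1.1775937 , 0.78297247, 0.96929644]), 'attitude': array([0.32114355, 1.02192425, 2.35453165])}
{'fx': 442.40034218930276, 'fy': 442.40034218930276, 'cx': 258.7853944611536, 'cy': 191.95506079403407, 'position': array([0.42207291, 0.01254348, 1.52789889]), 'attitude': array([ 0.11314405, -0.11592694, -1.57917153])}
{'fx': 281.2088477156066, 'fy': 281.2088477156066, 'cx': 258.761549633702, 'cy': 191.55790130097282, 'hand_eye': array([[-1.73668142e-03,  9.62094662e-01,  2.72710187e-01,
         6.95112992e-02],
       [ 9.99997436e-01,  1.27449984e-03,  1.87190468e-03,
        -9.34112397e-04],
       [ 1.45338041e-03,  2.72712739e-01, -9.62094408e-01,
        -1.23710095e-01],
       [ 0.00000000e+00,  0.00000000e+00,  0.00000000e+00,
         1.00000000e+00]])}
{'clock': 0.1, 'joint_pos': array([-1.30788886e+00,  2.64684815e-01,  1.60518864e+00, -6.80236483e-06,
        1.27372592e+00, -3.69064827e-02]), 'joint_velocities': array([ 2.45621903e-04, -1.26073120e-03, -3.13627397e-03, -9.90337587e-04,
       -2.65987237e-04,  3.47758996e-05]), 'tau': array([ 8.42298255e-05, -5.03621972e+01, -3.58068359e+01,  7.31128617e-02,
        2.34472443e-02, -6.70234931e-05]), 'ee_pos': array([ 0.19919637, -0.64432743,  0.25953411]), 'ee_rot': array([-3.10438828e+00, -4.68890191e-01,  3.65354745e-04]), 'wrist_force': array([ 0.64342527, -0.20052785,  0.65298532]), 'moment': array([ 0.01273706, -0.02325771, -0.01935548]), 'grasp_force': 0.0, 'width': 0.08848987452393865}
```

View pics/top0.png

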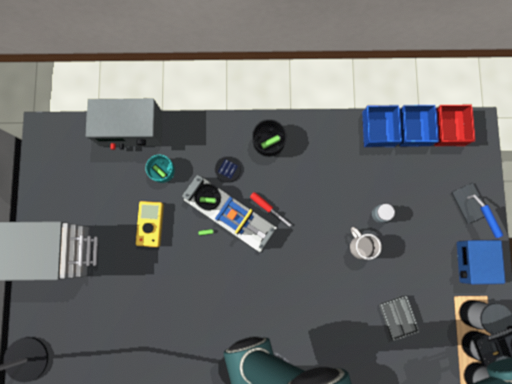

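View pics/scene0.png

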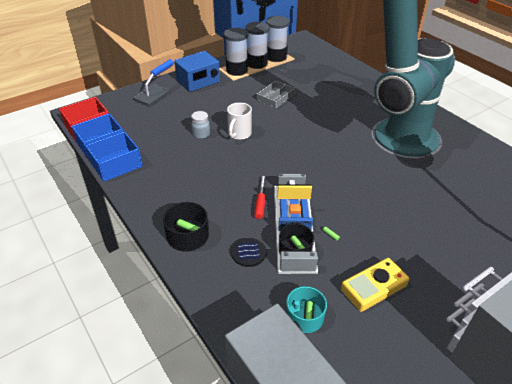

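Top view: three cups hold a cell. Turquoise is at (159,168), large black at (269,138) and small black at (207,197) in the clamp. The small black one fits, being non-turquoise, the smaller of the black ones and standing in the clamp. The orange release is near (235,215) and the yellow plate just lower right of it.

```bash
python3 - <<'E'
from h import *
for n,(x0,y0,x1,y1) in (("top",(175,165,300,255)),("scene",(225,165,350,285))):
    z=np.load(n+'0.npz'); im,d=z['im'],z['d']; c=r.calibration(n)
    hsv=cv2.cvtColor(im,cv2.COLOR_BGR2HSV)
    M=np.zeros(d.shape,bool); M[y0:y1,x0:x1]=1
    for name,h0,h1 in (("orange",6,16),("yellow",19,30),("blue",100,125),("green",35,60)):
        m=M&(hsv[...,0]>=h0)&(hsv[...,0]<=h1)&(hsv[...,1]>110)&(hsv[...,2]>80)&(d>0)
        k,l,s,ce=cv2.connectedComponentsWithStats(m.astype(np.uint8))
        for i in range(1,k):
            if s[i,4]<8: continue
            v,u=np.nonzero(l==i); P=pts(c,u,v,d[v,u])
            w=np.cov(P.T[:2]); e,V=np.linalg.eigh(w); 
            print(n,name,s[i,4],ce[i].round(1),'med',np.median(P,0).round(4),'lo',P.min(0).round(3),'hi',P.max(0).round(3),'axis',np.degrees(np.arctan2(V[1,1],V[0,1])).round(1))
t=np.load('top0.npz')['im'][165:255,175:300]; s=np.load('scene0.npz')['im'][165:285,225:350]
a=cv2.resize(t,None,fx=4,fy=4,interpolation=cv2.INTER_CUBIC)[:,:400] if 0 else cv2.resize(t,(400,288),interpolation=cv2.INTER_CUBIC)
b=cv2.resize(s,(400,384),interpolation=cv2.INTER_CUBIC)
o=np.zeros((384,800,3),np.uint8);o[:288,:400]=a;o[:,400:]=b;cv2.imwrite('pics/crop1.png',o)
E
```

```text
top orange 65 [231.8 214.2] med [0.5633 0.0984 0.065 ] lo [0.548 0.085 0.007] hi [0.58  0.116 0.073] axis 138.1
top yellow 82 [244.  220.5] med [0.539  0.0578 0.0977] lo [0.502 0.031 0.   ] hi [0.587 0.084 0.105] axis 145.8
top blue 300 [229.5 212.2] med [0.575  0.1096 0.0536] lo [0.518 0.052 0.014] hi [0.628 0.152 0.064] axis 147.6
top blue 41 [238.1 218.6] med [0.5484 0.0791 0.0517] lo [0.538 0.066 0.046] hi [0.561 0.089 0.057] axis -143.2
top blue 10 [250.9 217.2] med [0.5542 0.0357 0.051 ] lo [0.548 0.032 0.043] hi [0.56  0.039 0.06 ] axis 157.9
top blue 14 [246.1 223.8] med [0.5311 0.0525 0.0519] lo [0.524 0.046 0.048] hi [0.541 0.059 0.056] axis 138.9
top blue 8 [241.1 231.1] med [0.5076 0.0692 0.0537] lo [0.504 0.066 0.044] hi [0.511 0.073 0.057] axis 132.7
top green 79 [207.3 199.4] med [0.6179 0.1842 0.0342] lo [0.609 0.159 0.022] hi [0.627 0.211 0.043] axis 84.8
top green 60 [205.5 231.8] med [0.508  0.1937 0.0129] lo [ 0.502  0.17  -0.004] hi [0.518 0.215 0.022] axis 98.5
scene orange 103 [294.9 208.1] med [0.5677 0.103  0.0622] lo [0.519 0.048 0.009] hi [0.584 0.119 0.069
[... 214 characters left out ...]
0.613 0.356 0.038] axis -140.7
scene blue 507 [294.9 214.2] med [0.5757 0.1158 0.0516] lo [0.517 0.044 0.021] hi [0.628 0.181 0.063] axis 99.4
scene blue 41 [293.6 201. ] med [0.5453 0.0695 0.0499] lo [0.531 0.059 0.046] hi [0.558 0.084 0.055] axis 170.4
scene blue 11 [251.2 243.4] med [0.7121 0.1035 0.0108] lo [0.698 0.095 0.008] hi [0.719 0.108 0.014] axis 148.9
scene blue 8 [256.8 251.4] med [0.7144 0.132  0.0102] lo [0.708 0.13  0.005] hi [0.718 0.139 0.014] axis 59.5
scene green 88 [331.  233.2] med [0.5148 0.1963 0.0117] lo [0.502 0.169 0.002] hi [0.522 0.218 0.018] axis 98.3
scene green 87 [296.9 241.8] med [0.6216 0.1792 0.0329] lo [0.599 0.15  0.01 ] hi [0.629 0.205 0.039] axis 79.8
```

View pics/crop1.png

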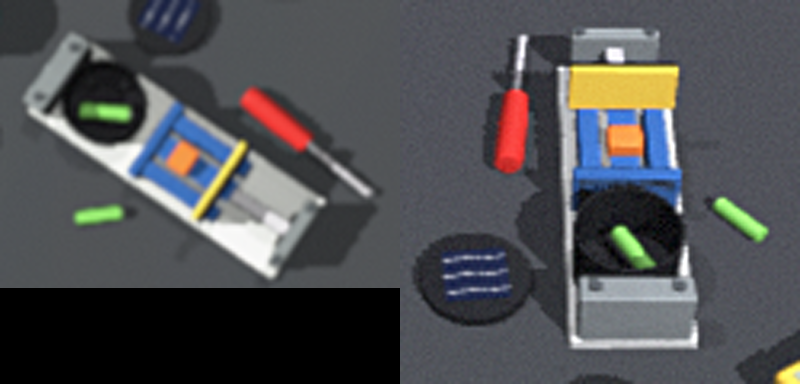

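The crop confirms it: the small black cup sits in the clamp beside the fixed jaw. The orange release is at crop (183,157), i.e. top view ≈(232,214), with the yellow plate behind it. I'll move over it with the fingers shut.

Call:
move_arm:
  steps:
    - [[0.7,-0.75,0],[0,0,0],1]
    - [[0.7,-0.75,0],[0,0,0],1]
    - [[0.7,-0.75,0],[0,0,0],1]
    - [[0.7,-0.75,0],[0,0,0],1]
    - [[0.7,-0.75,0],[0,0,0],1]

```text
clock: 0.52
ee_pos: [0.289, -0.4582, 0.2599]
ee_rot: [-3.105, -0.468, 0.0]
wrist_force: [0.1, -0.7, 0.4]
width: 0.0569
grasp_force: 0.0
```

Call:
move_arm:
  steps:
    - [[0.7,-0.75,0],[0,0,0],1]
    - [[0.7,-0.75,0],[0,0,0],1]
    - [[0.7,-0.75,0],[0,0,0],1]
    - [[0.7,-0.75,0],[0,0,0],1]
    - [[0.7,-0.75,0],[0,0,0],1]

```text
clock: 0.93
ee_pos: [0.3783, -0.2735, 0.2604]
ee_rot: [-3.106, -0.468, 0.0]
wrist_force: [1.2, 0.5, -0.3]
width: 0.0239
grasp_force: 0.0
```

Call:
move_arm:
  steps:
    - [[0.7,-0.75,0],[0,0,0],1]
    - [[0.7,-0.75,0],[0,0,0],1]
    - [[0.7,-0.75,0],[0,0,0],1]
    - [[0.7,-0.75,0],[0,0,0],1]
    - [[0.7,-0.75,0],[0,0,0],1]

```text
clock: 1.35
ee_pos: [0.4678, -0.0889, 0.2605]
ee_rot: [3.106, 0.469, -0.0]
wrist_force: [-0.2, -1.3, 0.1]
width: 0.0003
grasp_force: 0.0
```

Call:
move_arm:
  steps:
    - [[0.7,-0.75,0],[0,0,0],1]
    - [[0.7,-0.75,0],[0,0,0],1]
    - [[0.7,-0.75,0],[0,0,0],1]
    - [[0.7,-0.75,0],[0,0,0],1]
    - [[0.5,-0.5,0],[0,0,0],1]

```text
clock: 1.77
ee_pos: [0.553, 0.0851, 0.2603]
ee_rot: [-3.105, -0.472, 0.0]
wrist_force: [-0.4, 0.2, -0.2]
width: 0.0004
grasp_force: 0.0
```

Call:
move_arm:
  steps:
    - [[0,0,0],[0,0,-1],1]
    - [[0,0,0],[0,0,-1],1]
    - [[0,0,0],[0,0,-1],1]
    - [[0,0,0],[0,0,-1],1]
    - [[0,0,0],[0,0,-1],1]

```text
clock: 2.18
ee_pos: [0.5521, 0.082, 0.26]
ee_rot: [-2.89, -1.231, 0.002]
wrist_force: [-1.0, -1.1, -0.1]
width: 0.0003
grasp_force: 0.0
```

Call:
move_arm:
  steps:
    - [[0,0,0],[0,0,-1],1]
    - [[0,0,0],[0,0,-0.6],1]
    - [[0,0,0],[0,0,0],1]

```text
clock: 2.43
ee_pos: [0.5521, 0.0818, 0.2601]
ee_rot: [-2.785, -1.452, 0.002]
wrist_force: [-0.9, 0.3, 1.1]
width: 0.0004
grasp_force: 0.0
```

```bash
cat >> h.py <<'E'
def wrist():
    s=r.observe(); im,d=r.grab_frame('wrist'); c=r.calibration('wrist')
    Rt=R.from_rotvec(s['ee_rot']).as_matrix(); H=np.array(c['hand_eye'])
    def f(u,v,d):
        u,v,d=map(lambda t:np.asarray(t,float),(u,v,d))
        p=np.stack([(u-c['cx'])/c['fx']*d,-(v-c['cy'])/c['fy']*d,-d],-1)
        return (p@H[:3,:3].T+H[:3,3])@Rt.T+s['ee_pos']
    return s,im,d,f,Rt
def report(tag):
    s,im,d,f,Rt=wrist(); cv2.imwrite(f'pics/{tag}.png',im)
    hsv=cv2.cvtColor(im,cv2.COLOR_BGR2HSV)
    for name,h0,h1 in (("orange",6,16),("yellow",20,30),("blue",100,125),("green",35,60)):
        m=(hsv[...,0]>=h0)&(hsv[...,0]<=h1)&(hsv[...,1]>110)&(hsv[...,2]>70)&(d>0)
        k,l,st,ce=cv2.connectedComponentsWithStats(m.astype(np.uint8))
        for i in range(1,k):
            if st[i,4]<150: continue
            v,u=np.nonzero(l==i); P=f(u,v,d[v,u]); top=P[P[:,2]>np.percentile(P[:,2],90)-0.006]
            (q,wh,an)=cv2.minAreaRect((top[:,:2]*1000).astype(np.float32))
            print(name,st[i,4],ce[i].round(0),'med',np.median(P,0).round(4),'top rect mm',np.round(q,1),np.round(wh,1),round(an,1),'z',np.median(top[:,2]).round(4),'tool xy of ctr',((np.array([*q,0])/1000-s['ee_pos'])@Rt)[:2].round(4))
    return s
E
python3 -c "from h import *; report('w1')"
```

```text
yellow 784 [76. 11.] med [0.4846 0.3487 0.0217] top rect mm [478.8 352. ] [17.7 46.9] 56.6 z 0.0327 tool xy of ctr [ 0.1798 -0.2145]
yellow 444 [259. 155.] med [0.5643 0.1013 0.0635] top rect mm [564.4 101. ] [20.9 26.5] 55.0 z 0.0635 tool xy of ctr [ 0.0229 -0.0007]
yellow 972 [260. 197.] med [0.5389 0.0642 0.082 ] top rect mm [537.2  62.2] [ 9.  92.1] 55.0 z 0.0942 tool xy of ctr [-0.0244 -0.0007]
yellow 1868 [260. 337.] med [0.568  0.0926 0.3282] top rect mm [553.1 102.9] [ 2.9 82.4] 55.3 z 0.3282 tool xy of ctr [ 0.0181 -0.011 ]
blue 202 [362.  40.] med [0.7394 0.1374 0.0106] top rect mm [739.4 137.7] [ 5.8 50.7] 60.2 z 0.0106 tool xy of ctr [0.1533 0.1218]
blue 424 [362.  53.] med [0.7322 0.1255 0.0107] top rect mm [732.3 125.5] [11.2 50.7] 61.4 z 0.0107 tool xy of ctr [0.1392 0.123 ]
blue 397 [362.  68.] med [0.724  0.1105 0.0106] top rect mm [724.  110.7] [10.9 50.3] 60.7 z 0.0106 tool xy of ctr [0.1223 0.1247]
blue 179 [362.  80.] med [0.7175 0.0981 0.0106] top rect mm [717.3  98. ] [ 5.3 49.5] 60.7 z 0.0106 tool xy of ctr [0.1081 0.1264]
blue 2721 [260. 146.] med [0.5734 0.1107 0.0518] top rect mm [563.4 100.7] [83.3 89.3] 55.0 z 0.052 tool xy of ctr [ 0.0222 -0.0013]
blue 393 [260. 177.] med [0.5476 0.0769 0.0496] top rect mm [547.4  76.8] [26.6 20.9] 55.4 z 0.0496 tool xy of ctr [-0.0066 -0.0007]
green 249 [252.  58.] med [0.6183 0.1968 0.0322] top rect mm [617.9 185.1] [49.5 14.2] 84.3 z 0.0326 tool xy of ctr [ 0.1226 -0.0049]
green 175 [492. 128.] med [ 0.8143 -0.04    0.0293] top rect mm [814.6 -38.7] [ 6.5 56.5] 21.7 z 0.0299 tool xy of ctr [0.0516 0.2845]
```

View pics/w1.png

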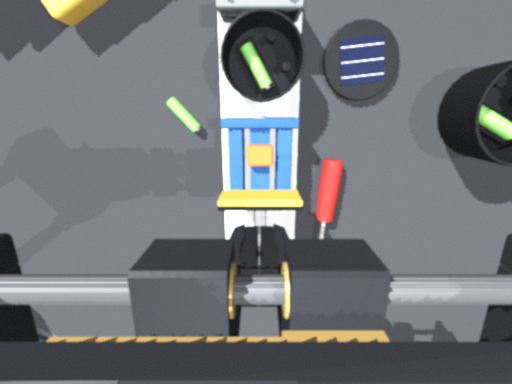

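The wrist view lines up with the slide (55.0°). The release is at (259,155) and the plate at (260,197). The closed fingers at (258,245) are 23 mm short of the release along tool x.

Call:
move_arm:
  steps:
    - [[0.57,0,0],[0,0,0],1]
    - [[0,0,1],[0,0,0],1]
    - [[0,0,1],[0,0,0],1]
    - [[0,0,1],[0,0,0],1]
    - [[0,0,0.7],[0,0,0],1]

```text
clock: 2.9
ee_pos: [0.5635, 0.1003, 0.1091]
ee_rot: [-2.787, -1.447, 0.006]
wrist_force: [0.1, 0.8, -1.3]
width: 0.0002
grasp_force: 0.0
```

Call:
move_arm:
  steps:
    - [[0,0,0.4],[0,0,0],1]
    - [[0,0,0],[0,0,0],1]
    - [[0,0,0],[0,0,0],1]

```text
clock: 3.15
ee_pos: [0.5646, 0.1004, 0.0956]
ee_rot: [-2.787, -1.448, 0.004]
wrist_force: [0.6, -1.0, 0.0]
width: 0.0006
grasp_force: 0.0
```

Call:
move_arm:
  steps:
    - [[0,0,0.15],[0,0,0],1]
    - [[0,0,0.1],[0,0,0],1]
    - [[0,0,0.05],[0,0,0],1]
    - [[0,0,0.05],[0,0,0],1]
    - [[0,0,0],[0,0,0],1]

```text
clock: 3.57
ee_pos: [0.5666, 0.1006, 0.0837]
ee_rot: [2.786, 1.45, 0.004]
wrist_force: [0.1, 0.6, 1.8]
width: 0.0002
grasp_force: 0.7
```

Call:
move_arm:
  steps:
    - [[0,0,0.05],[0,0,0],1]
    - [[0,0,0.05],[0,0,0],1]
    - [[0,0,0],[0,0,0],1]

```text
clock: 3.82
ee_pos: [0.5663, 0.1006, 0.079]
ee_rot: [2.786, 1.45, 0.003]
wrist_force: [1.1, -0.1, 1.4]
width: 0.0005
grasp_force: 1.0
```

Call:
move_arm:
  steps:
    - [[0,0,0.04],[0,0,0],1]
    - [[0,0,0.03],[0,0,0],1]
    - [[0,0,0],[0,0,0],1]

```text
clock: 4.07
ee_pos: [0.5667, 0.1008, 0.0783]
ee_rot: [2.786, 1.45, 0.003]
wrist_force: [-2.5, 0.8, 14.7]
width: 0.0008
grasp_force: 7.3
```

Call:
move_arm:
  steps:
    - [[0,0,0.02],[0,0,0],1]
    - [[0,0,0],[0,0,0],1]
    - [[0,0,-0.2],[0,0,0],1]
    - [[0,0,-0.15],[0,0,0],1]
    - [[0,0,0],[0,0,0],1]

```text
clock: 4.48
ee_pos: [0.5658, 0.1005, 0.0899]
ee_rot: [2.786, 1.45, 0.001]
wrist_force: [-0.2, 0.5, -0.2]
width: 0.0006
grasp_force: 0.0
```

```bash
python3 -c "
from h import *; s=report('w2'); print(s['ee_pos'],s['wrist_force'])"
```

```text
orange 239 [261. 224.] med [0.5701 0.1085 0.0679] top rect mm [569.  107.7] [4.  1.6] 54.9 z 0.0817 tool xy of ctr [ 0.0077 -0.0016]
yellow 415 [257. 219.] med [0.5687 0.1084 0.0554] top rect mm [568.7 108.2] [ 6.1 26.7] 55.6 z 0.0554 tool xy of ctr [ 0.0079 -0.002 ]
yellow 2545 [282. 329.] med [0.5632 0.0992 0.1556] top rect mm [579.4 112.4] [ 3.6 51.4] 54.3 z 0.1577 tool xy of ctr [0.0175 0.0043]
yellow 190 [ 95. 339.] med [0.5429 0.1385 0.1584] top rect mm [542.7 138.7] [ 2.6 15.8] 56.9 z 0.1584 tool xy of ctr [ 0.018  -0.0409]
blue 996 [451.  15.] med [0.7393 0.1369 0.0106] top rect mm [739.  137.2] [ 7.4 52.7] 60.7 z 0.0106 tool xy of ctr [0.1293 0.1207]
blue 1815 [449.  39.] med [0.7326 0.1252 0.0107] top rect mm [732.6 125. ] [13.7 53.1] 60.8 z 0.0107 tool xy of ctr [0.1157 0.1225]
blue 1655 [447.  67.] med [0.7241 0.1105 0.0107] top rect mm [724.1 110.3] [13.4 52.4] 60.9 z 0.0107 tool xy of ctr [0.0988 0.124 ]
blue 784 [445.  89.] med [0.7177 0.0982 0.0107] top rect mm [717.3  98.3] [ 6.7 51.9] 61.0 z 0.0107 tool xy of ctr [0.085  0.1253]
blue 8307 [259. 191.] med [0.5802 0.1214 0.0519] top rect mm [574.8 115.7] [48.1 89.9] 54.8 z 0.0527 tool xy of ctr [ 0.0176 -0.0014]
green 822 [243.  48.] med [0.6172 0.1971 0.0323] top rect mm [617.9 184.8] [49.9 14.2] 84.7 z 0.0324 tool xy of ctr [ 0.0989 -0.0057]
green 211 [132. 146.] med [0.5164 0.191  0.0089] top rect mm [516.1 193.9] [ 2.6 46.9] 6.0 z 0.0089 tool xy of ctr [ 0.0479 -0.0943]
[0.56580158 0.10053237 0.0898908 ] [-0.22504557  0.5342264  -0.15474246]
```

The release reads 0.055 and stays down. Next, push the plate.

Call:
move_arm:
  steps:
    - [[-0.4,-0.04,0],[0,0,0],1]
    - [[-0.3,0,0],[0,0,0],1]
    - [[-0.1,0,0],[0,0,0],1]
    - [[-0.1,0,0],[0,0,0],1]
    - [[-0.1,0,0],[0,0,0],1]

```text
clock: 4.95
ee_pos: [0.5409, 0.0688, 0.0886]
ee_rot: [-2.786, -1.449, -0.0]
wrist_force: [-0.2, 2.3, -1.0]
width: 0.0006
grasp_force: 1.4
```

Call:
move_arm:
  steps:
    - [[-0.1,0,0],[0,0,0],1]
    - [[-0.1,0,0],[0,0,0],1]
    - [[-0.1,0,0],[0,0,0],1]
    - [[-0.1,0,0],[0,0,0],1]
    - [[-0.1,0,0],[0,0,0],1]

```text
clock: 5.37
ee_pos: [0.5297, 0.0521, 0.0891]
ee_rot: [2.787, 1.451, 0.0]
wrist_force: [0.7, 1.9, -1.8]
width: 0.0004
grasp_force: 1.4
```

Call:
move_arm:
  steps:
    - [[-0.12,0,0],[0,0,0],1]
    - [[-0.12,0,0],[0,0,0],1]
    - [[-0.12,0,0],[0,0,0],1]
    - [[-0.12,0,0],[0,0,0],1]
    - [[-0.12,0,0],[0,0,0],1]

```text
clock: 5.78
ee_pos: [0.5159, 0.0321, 0.0892]
ee_rot: [2.787, 1.45, 0.0]
wrist_force: [1.6, 1.8, -2.1]
width: 0.0008
grasp_force: 1.5
```

Call:
move_arm:
  steps:
    - [[-0.05,0,0],[0,0,0],1]
    - [[-0.05,0,0],[0,0,0],1]
    - [[-0.05,0,0],[0,0,0],1]
    - [[-0.05,0,0],[0,0,0],1]

```text
clock: 6.12
ee_pos: [0.5115, 0.0259, 0.0892]
ee_rot: [2.787, 1.45, 0.0]
wrist_force: [1.3, 1.6, -1.9]
width: 0.0005
grasp_force: 1.3
```

Call:
move_arm:
  steps:
    - [[-0.05,0,0],[0,0,0],1]
    - [[-0.05,0,0],[0,0,0],1]
    - [[-0.05,0,0],[0,0,0],1]
    - [[-0.05,0,0],[0,0,0],1]

```text
clock: 6.45
ee_pos: [0.507, 0.0194, 0.0892]
ee_rot: [2.786, 1.451, 0.0]
wrist_force: [0.8, 2.2, -0.8]
width: 0.0001
grasp_force: 1.3
```

Call:
move_arm:
  steps:
    - [[-0.05,0,0],[0,0,0],1]
    - [[-0.05,0,0],[0,0,0],1]
    - [[-0.05,0,0],[0,0,0],1]

```text
clock: 6.7
ee_pos: [0.5057, 0.0174, 0.0893]
ee_rot: [-2.786, -1.445, -0.013]
wrist_force: [12.1, 21.6, -11.4]
width: 0.0006
grasp_force: 12.5
```

The hard stop is reached at about 25 N. Back off gently and rise.

Call:
move_arm:
  steps:
    - [[0.05,0,0],[0,0,0],1]
    - [[0.1,0,0],[0,0,0],1]
    - [[0.2,0,0],[0,0,0],1]
    - [[0.15,0,0],[0,0,0],1]
    - [[0,0,0],[0,0,0],1]

```text
clock: 7.12
ee_pos: [0.5156, 0.0315, 0.0893]
ee_rot: [2.786, 1.451, 0.0]
wrist_force: [0.9, 0.1, -0.1]
width: 0.0002
grasp_force: 0.0
```

Call:
move_arm:
  steps:
    - [[0,0,-0.7],[0,0,0],1]
    - [[0,0,-1],[0,0,0],1]
    - [[0,0,-1],[0,0,0],1]
    - [[0,0,-1],[0,0,0],1]
    - [[0,0,-1],[0,0,0],1]

```text
clock: 7.53
ee_pos: [0.5142, 0.0308, 0.2788]
ee_rot: [2.787, 1.451, -0.002]
wrist_force: [-0.1, 0.1, 0.5]
width: 0.0004
grasp_force: 0.0
```

Call:
move_arm:
  steps:
    - [[-1,0,0],[0,0,0],1]
    - [[-1,0,0],[0,0,0],1]
    - [[0,0,0],[0,0,0],1]
    - [[0,0,0],[0,0,0],1]

```text
clock: 7.87
ee_pos: [0.4682, -0.0357, 0.2774]
ee_rot: [2.789, 1.446, 0.001]
wrist_force: [0.0, 0.3, 0.6]
width: 0.0003
grasp_force: 0.0
```

```bash
python3 - <<'E'
from h import *
report('w3')
im,d=r.grab_frame('scene'); cv2.imwrite('pics/scene1.png',im)
E
```

```text
yellow 307 [260.  89.] med [0.523  0.0424 0.0557] top rect mm [524.8  44.3] [19.8 25.7] 54.8 z 0.0557 tool xy of ctr [ 0.0981 -0.    ]
yellow 187 [265. 133.] med [5.007e-01 5.000e-04 9.570e-02] top rect mm [496.6   3.4] [ 7.  90.6] 58.6 z 0.0958 tool xy of ctr [0.0484 0.0005]
yellow 1797 [260. 337.] med [ 0.4842 -0.0252  0.3454] top rect mm [469.2 -14.7] [ 3.3 82. ] 55.1 z 0.3455 tool xy of ctr [ 0.0178 -0.0114]
blue 3070 [261.  78.] med [0.5343 0.0553 0.0519] top rect mm [525.2  44. ] [82.1 89.9] 55.7 z 0.0521 tool xy of ctr [0.098  0.0005]
blue 440 [261. 111.] med [0.5099 0.022  0.0498] top rect mm [509.9  22.1] [27.8 20.7] 54.8 z 0.0498 tool xy of ctr [0.0713 0.0006]
```

View pics/w3.png

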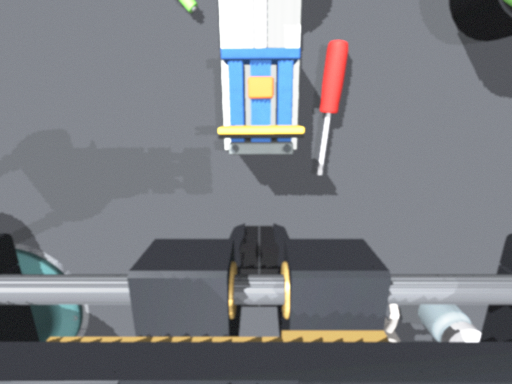

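View pics/scene1.png

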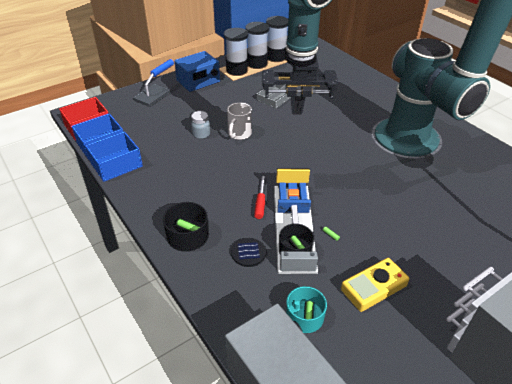

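The jaw carriage is fully back: the plate is at (261,130) in the wrist view, next to the end block. The release is still down at 0.056. In the scene view the housing at (297,240) and all the bystanders are unmoved, and the arm is clear.

```bash
python3 -c "
from cell import r; print(r.hand_in())"
```

```text
the job is handed in; nothing more can be done
None
```

The job is handed in: the release is pressed to its hard bottom and stays down, the jaw is pushed about 69 mm back onto its end stop, the housing and everything else look unmoved, and the arm finished clear at about 8 s.

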